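# Lock the blue cartridge into the paste dispenser and prime it with two crank turns

### The arm

A 6-joint arm with a two-finger parallel gripper is mounted at the origin on a cart in front of the work surface, level with it; the furniture and walls round the work are solid. World frame = base frame: x ahead of the robot, y to its left, z up, the work surface at z = 0. Lengths are in m, angles in degrees, forces in N, time in s.
With the tool pointing down it reaches from about 0.375 to 0.9 m from the base axis. Payload 3.1 kg.
Tool frame: the origin (TCP) lies at the very end of the fingers, on their centre line; the grasp point (between the pads) lies 19 mm behind it (bot.hold_point_z is the z of the grasp point in the tool frame, in m); z points along the fingers, y is the line along which they close (so a half turn about z gives the same grasp; the last joint's range is limited). The gripper opens to 87 mm and grips with 3 to 60 N. Pads are 19 mm wide; open, the fingers measure 117 mm over their backs; the gripper's body (75 mm by 190 mm) begins 51 mm behind the grasp point.
Start: joints at [-75.716, 30.224, 82.088, -0, 67.689, -10.227], TCP at [0.259, -0.569, 0.223] pointing down, gripper open.
Joint ranges: [-176.69, 176.69], [-43.24, 126.21], [12.49, 139.97], [-82, 262], [0, 151.66], [-163.58, 163.58]. Speed limits (degrees/s): [159.86, 159.86, 180, 180, 180, 180].

### API

Orientations are given as a 3x3 rotation matrix whose columns are the frame's x, y, z axes.
In Python, from rig import bot, capture, camera_model gives the robot as it stands.
- The arm moves only by the tool apply_moves, never from a script. Its argument "plan" is text: rows parted by semicolons, each of 6 numbers parted by spaces: the shift along the tool's x, y, z in units of 0.05 m (1.0 is 0.05 m), then the turn, a rotation vector about the tool's x, y, z in units of 360 degrees (1.0 is 360 degrees). In form: dx dy dz ax ay az; .... A call has 1 to 10 rows; each row shifts and turns the commanded pose from where the row before left it, along the tool's axes as they then stand; what a row does not reach is not made up. A row lasts 1/12 s, in which the tool goes at most 41.7 mm and 7.16 degrees, less where a joint would pass 70% of its speed; a pose out of reach is approached as far as the arm can. A call with a number of a shift or a turn outside -1 to 1 is refused whole. A call with a gripper value outside its range is refused whole. "gripper" is the gripper command: -1 is shut, 1 is fully open, values between are in proportion, set as the call begins (left out, the last holds). The fingers move at their own pace and stop on an object; the grip force is fixed at half the most. Time passes only in rows, so rows that do not move let the fingers close. It gives the time, the measured TCP pose, the force, the opening and the grip force at its end, in the units of the state.
- bot.read_state(): the state, without advancing time (a new reading comes with each control period).
- capture(name): name is "scene" or "top"; returns the picture (384x512x3 uint8, red, green, blue); there is no depth.
- camera_model(name): a dict with "vertical_fov" (degrees; the focal length in pixels is half the picture's height over the tangent of half this angle, whatever the lens; pixels are square), "cx", "cy" (the principal point, pixels), "dist" ([k1, k2, p1, p2, k3] as OpenCV has them; the pictures are not rectified), "position" and "rotation" of the camera in the world. Camera axes: x right, y down, z forward; pixel columns grow to the right and rows downward; lengths in m; the calibration is good to about 2 mm. A picture is of the moment at which its call begins. camera_model takes no time and is no camera call.
- bot.hand_in(): hands the job in; it is judged then, once.
The state is a dict: "time_s": time; "joint_positions": joint angles; "qvel": joint speeds; "tau": joint torques, N m; "position": TCP position; "tcp_rot": TCP orientation; "force": force on the tool from outside, world axes, zero at the start; "moment": the same for the moment, N m; "opening": opening from 0.0 (shut) to 1.0 (fully open); "grasp_force": force on a finger pad.
Only numpy, scipy, OpenCV 4.12 (cv2) and the standard library are available. Lean on these libraries where they do the work, as an engineer would, in place of code of your own. Each camera call takes 0.05 s, during which the arm holds its last target. There are 200 camera calls.

### The job

Load the blue cartridge into the dispenser: set it in the round socket with its lugs at the white marks, push it down against the spring, turn it clockwise to the stop at the red marks and let it spring up into the lock. Then prime the dispenser by cranking exactly two full turns clockwise, leaving the crank arm pointing at the socket again. Leave the orange cartridge, the pigment dish and the blue-black jar where they stand.

Things in the scene. Friction and masses are not known exactly. Their poses are not given: they have to be found in the camera images.
- dispenser: Fixed dispenser, steel foot plate 250x92x10 mm. Origin: on the table, on the socket's vertical axis; x points level from the socket to the crank, z up. Socket: aluminium ring 80 mm across, rim 40 mm above the table. Blue gear housing 72 mm across, 50 mm high, under the crank; blue bridge 34 mm high between them; small spout on the +y side.
- socket_rim (a point): Centre of the socket's mouth, on its axis, level with the rim (40 mm above the table); axes as dispenser. Bore 42 mm, open at the top, with two entry gaps for the lugs along the dispenser's +x and -x (white marks on the rim), about 8 degrees of play either way.
- lock_mark: Two red marks on the socket rim. Origin at the centre of the mouth; its x axis (either way round) is where the lugs lie when locked, 75 degrees clockwise seen from above from the entry direction (dispenser x). A stop ends the turn about 5 degrees past the mark.
- spring_plate (a joint): Sprung steel plate, 35 mm across, in the socket: 0 when free (its top 8 mm below the rim), grows as it is pushed down (m). Pushes up with about 4 N when free, 7 N under a locked cartridge (0.0035), 12 N under one pushed fully down (0.0105).
- blue_cartridge_grip (a point): Blue cartridge, 81 mm tall, 0.13 kg, upright on the table. This point: on its axis, 56 mm above its underside, mid-height of its block grip (44 mm along x, 30 mm along y, from 29 to 81 mm up; grip across the 30 mm). White stripe on top along x, above the lugs. Below the grip a flange 58 mm across, 18.5 to 29 mm up. Half a turn round is the same. Locked and let go, this point is 44.5 mm above the rim.
- blue_cartridge_lugs (a point): Middle of the blue cartridge between its two lugs, 5 mm above its underside; axes as the grip. Neck 38 mm across with chamfered foot; lugs 10 mm wide, 6 mm high, 52 mm over the tips, along +x and -x. Height against the rim: -3 mm resting on the free plate; below -10 mm the lugs pass under the lip; -13.5 mm fully down (flange on rim); -6.5 mm locked, sprung up into pockets.
- orange_cartridge_grip (a point): An identical cartridge in orange, not to be used; the same point of it.
- crank (a joint): Turn of the crank about the vertical axis at crank_axis, in rad, 0 at the start (parked, arm pointing at the socket, above the red mark on the housing), growing clockwise seen from above; it counts on over full turns (6.283 each). A stop at 0 blocks turning the other way. Friction of about 0.06 N m holds it where it is left.
- crank_axis (a point): Point on the crank's axis, 130 mm from the socket axis along the dispenser's x, 91 mm above the table (the height of the knob's middle); axes as dispenser.
- knob_grip (a point): Middle of the crank's upright black knob, 91 mm above the table. Knob 18 mm in diameter, 44 mm high (65 to 109 mm above the table), spins freely on the crank arm, 45 mm from the crank axis: gripped from above it can be led round the circle without turning the hand. The arm's upper face is 64 mm above the table.
- pigment_dish_s: White pigment dish 57 mm in diameter, 16 mm high, standing on the table beside the dispenser's spout. Origin at its underside.
- jar_a: Pigment jar with blue body and black cap, 46 mm in diameter, 50 mm high, a bystander. Origin at its underside.
Mind the look-alikes: they are no part of the job. Of the things that look like the part that bears blue_cartridge_grip, the smallest one is meant.

How it is judged (in metres and radians):
On the way, in this order (a step that is already met when the one before it is completed fails the run):
1. the blue cartridge is locked in the socket: sprung up into the pockets at the red marks (horizontal distance between blue_cartridge_grip and socket_rim below 0.004 m and angle between the x axis of blue_cartridge_grip and the x axis of lock_mark, either way round below 0.17 rad and angle between blue_cartridge_grip's own z axis and vertical below 0.07 rad and z of blue_cartridge_grip in the frame of socket_rim between 0.0415 and 0.0475 m), for 0.2 s.
2. the crank has been turned two full turns clockwise and stands still (all of step 1 and value of joint crank between 12.266 and 12.866 rad and velocity of joint crank between -0.1 and 0.1 rad/s), for 0.2 s.
At the end, for the whole second after the job is handed in: Blue cartridge locked: within 4 mm of the socket axis, upright within 0.07 rad, lugs within 0.17 rad of the red marks, grip point 41.5 to 47.5 mm above the rim. Crank at rest at two turns, within 0.30 rad. Orange cartridge upright (0.15 rad); it, dish and jar within 20 mm of their starts (all of step 2 and distance of each of orange_cartridge_grip, pigment_dish_s, jar_a from where it was at the start of the episode below 0.02 m and angle between orange_cartridge_grip's own z axis and vertical below 0.15 rad); the robot touches nothing.
It fails at once if the crank is turned past two turns by more than 0.30 rad (value of joint crank above 12.866 rad).
It fails at once if the crank is turned by more than 0.4 rad while the blue cartridge is not locked (value of joint crank above 0.4 rad and not (horizontal distance between blue_cartridge_grip and socket_rim below 0.004 m and angle between the x axis of blue_cartridge_grip and the x axis of lock_mark, either way round below 0.17 rad and angle between blue_cartridge_grip's own z axis and vertical below 0.07 rad and z of blue_cartridge_grip in the frame of socket_rim between 0.0415 and 0.0475 m)).
It fails at once if the orange cartridge is moved by more than 20 mm (distance of orange_cartridge_grip from where it was at the start of the episode above 0.02 m).
It fails at once if the pigment dish or the jar is moved by more than 20 mm (distance of any of pigment_dish_s, jar_a from where it was at the start of the episode above 0.02 m).
It also fails if it takes over 72 s, if anything falls off the work surface, if the arm or the gripper's body presses on something with over 40 N, if the wrist force passes 120 N, or if a joint passes its speed limit or range.

## Working session

There is one attempt and no reset: what is moved stays moved. The work goes in short steps, Python scripts to look and compute and a tool call to move; the robot and the scene stay as the last step left them, time stands still between calls to the robot, and variables do not carry over. Pictures are saved under pics/ and viewed, at most 10 in all, crops included, and the job is handed in when it is done.

Besides the shell and the picture viewer there is one more tool, called after ">>>" as name(argument=value, ...) on one line, values as JSON. apply_moves: Moves the arm, as the interface text tells. Its arguments: {"type":"object","properties":{"plan":{"type":"string"},"gripper":{"type":"number"}},"required":["plan"]}

```bash
mkdir -p pics; python3 - <<'E'
from rig import bot,capture,camera_model
import cv2
for n in("scene","top"):
    cv2.imwrite(f"pics/{n}0.png",capture(n)[:,:,::-1]); print(n,camera_model(n))
s=bot.read_state(); print(s); print(bot.hold_point_z)
E
```

```text
scene {'vertical_fov': 48.16916935664349, 'cx': 255.65117988669945, 'cy': 187.1062578859412, 'dist': array([-0.01052422,  0.        ,  0.        ,  0.        ,  0.        ]), 'position': array([-0.42579947,  0.93299618,  0.73764723]), 'rotation': array([[-0.62523007, -0.36247703,  0.69115683],
       [-0.78041894,  0.29696258, -0.55023586],
       [-0.00579986, -0.88341589, -0.46855387]])}
top {'vertical_fov': 46.31953829364465, 'cx': 249.7670488840495, 'cy': 194.2625576727785, 'dist': array([-0.02043957,  0.        ,  0.        ,  0.        ,  0.        ]), 'position': array([0.44210702, 0.17255449, 1.44196783]), 'rotation': array([[ 0.02111636, -0.9967212 ,  0.07810863],
       [-0.99976773, -0.02071471,  0.005949  ],
       [-0.0043115 , -0.07821611, -0.9969271 ]])}
{'time_s': 0.1, 'joint_positions': array([-7.57160543e+01,  3.02742245e+01,  8.21491434e+01, -2.50493116e-04,
        6.76881799e+01, -1.02282614e+01]), 'qvel': array([ 0.02212762, -0.12660333, -0.22669114, -0.01367769,  0.04351428,
        0.03639468]), 'tau': array([-6.63526898e-04, -4.40985346e+01, -1.77149945e+01,  6.35560602e-02,
        5.34154521e-02, -4.39509813e-05]), 'position': array([ 0.25915653, -0.56801908,  0.22166266]), 'tcp_rot': array([[ 9.09872291e-01,  4.14888154e-01, -4.84267188e-04],
       [ 4.14888295e-01, -9.09870401e-01,  1.88568943e-03],
       [ 3.41729827e-04, -1.91665335e-03, -9.99998105e-01]]), 'force': array([-0.20616396,  1.31229051,  0.14681791]), 'moment': array([-0.02053109,  0.04566969,  0.00995077]), 'grasp_force': 0.0, 'opening': 0.9993843971599045}
-0.0187
```

View pics/scene0.png

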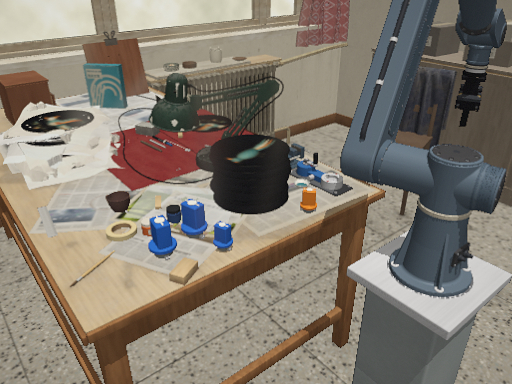

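View pics/top0.png

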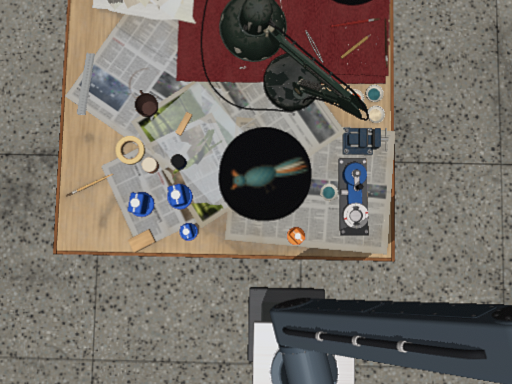

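The top view has three blue cartridge-like things, at pixels (140,204), (179,196) and (188,231). The orange one is at (296,236), the jar at (178,161), the dish at (329,192) and the dispenser socket at (356,215). The smallest blue one is (188,231), so I'll check it in a close crop.

```bash
python3 - <<'E'
import cv2,numpy as np
t=cv2.imread("pics/top0.png"); s=cv2.imread("pics/scene0.png")
f=lambda im,x,y,w,h,k:cv2.resize(im[y:y+h,x:x+w],None,fx=k,fy=k,interpolation=cv2.INTER_CUBIC)
# left: cartridge x170..210,y210..250 ; right: dispenser x325..375,y150..240
a=f(t,165,211,40,36,10); b=f(s,205,212,40,24,10)
b2=f(t,330,150,40,60*1,10)
L=np.vstack([a,b]); R=f(t,331,152,40,60,10)
R=f(t,325,151,50,94,6)
c=np.zeros((600,720,3),np.uint8); c[:L.shape[0],:400]=L; c[:R.shape[0],410:410+300]=R
cv2.imwrite("pics/crop1.png",c)
E
```

```text
(no output)
```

View pics/crop1.png

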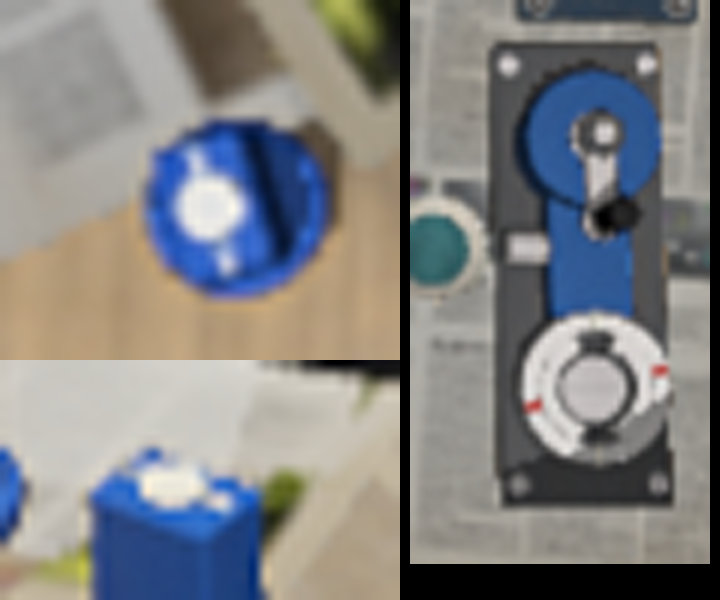

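Crop left: blue cartridge with flange centre at top px (188.35,231.45), stripe from about (184.25,226.25) to (187.35,236.85), and cap (185.55,231.35). Crop right: socket ring centre at (355.7,215.2), red marks at about (345.1,218.2) and (366.4,212.4), housing centre (355.2,173.7), knob top (358.9,186.2).

```bash
cat > h.py <<'E'
import numpy as np,cv2
from rig import bot,capture,camera_model
def K(m):
    f=192/np.tan(np.radians(m["vertical_fov"]/2)); return np.array([[f,0,m["cx"]],[0,f,m["cy"]],[0,0,1.]])
def ray(n,p,z):
    m=camera_model(n); u=cv2.undistortPoints(np.array([[p]],float),K(m),m["dist"])[0,0]
    d=m["rotation"]@[u[0],u[1],1]; c=m["position"]; return c+d*(z-c[2])/d[2]
def proj(n,P):
    m=camera_model(n); R=m["rotation"].T
    return cv2.projectPoints(np.atleast_2d(np.array(P,float)),cv2.Rodrigues(R)[0],-R@m["position"],K(m),m["dist"])[0][:,0]
E
python3 - <<'E'
from h import *
np.set_printoptions(precision=4,suppress=True)
for k,p,z in [("flange",(188.35,231.45),.029),("cap",(185.55,231.35),.082),("s1",(184.25,226.25),.081),("s2",(187.35,236.85),.081),
 ("sock",(355.67,215.16),.04),("red1",(345.1,218.2),.04),("red2",(366.4,212.4),.04),("hous",(355.2,173.7),.05),("knobtop",(358.9,186.2),.109),("orange",(296,236),.081),("jar",(178.5,161),.05),("dish",(329,192),.016),("vase",(265,173),.15)]:
    print(k,ray("top",p,z))
E
```

```text
flange [0.4317 0.3714 0.029 ]
cap [0.4322 0.3724 0.082 ]
s1 [0.4475 0.377  0.081 ]
s2 [0.4157 0.3666 0.081 ]
sock [ 0.4934 -0.1511  0.04  ]
red1 [ 0.4832 -0.1181  0.04  ]
red2 [ 0.5027 -0.1846  0.04  ]
hous [ 0.6224 -0.1469  0.05  ]
knobtop [ 0.5774 -0.1445  0.109 ]
orange [0.4253 0.0384 0.081 ]
jar [0.651  0.4063 0.05  ]
dish [ 0.5663 -0.0713  0.016 ]
vase [0.606  0.1374 0.15  ]
```

```bash
python3 - <<'E'
import cv2,numpy as np
s=cv2.imread("pics/scene0.png")
f=lambda im,x,y,w,h,k:cv2.resize(im[y:y+h,x:x+w],None,fx=k,fy=k,interpolation=cv2.INTER_CUBIC)
c=np.zeros((600,800,3),np.uint8); a=f(s,205,210,40,44,8); b=f(s,285,150,75,66,6)
c[:a.shape[0],:a.shape[1]]=a; c[:b.shape[0],340:340+450]=b
cv2.imwrite("pics/crop2.png",c)
E
```

```text
(no output)
```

View pics/crop2.png

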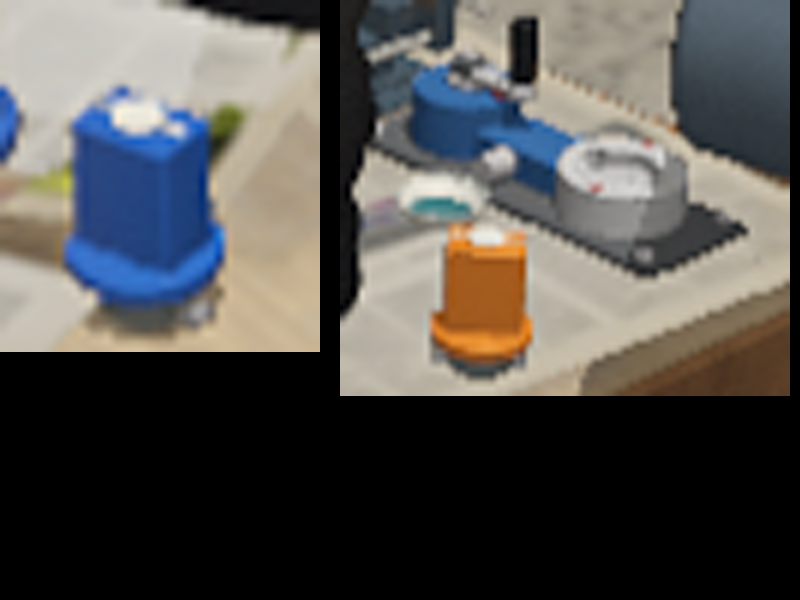

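The scene view agrees: blue cartridge cap at (221.6,224.0), socket rim ellipse centre about (331.6,177.1), red marks visible, and a large black drum standing in the middle.

```bash
cat >> h.py <<'E'
np.set_printoptions(precision=4,suppress=True)
def to(P,yaw=None):
    "remaining shift in tool axes (units of .05 m) and z turn (units of 360)"
    s=bot.read_state(); R=s["tcp_rot"]; y=np.degrees(np.arctan2(R[1,0],R[0,0]))
    d=R.T@(np.array(P)-s["position"])/.05
    print("t",round(s["time_s"],2),"pos",s["position"],"yaw %.2f"%y,"F",s["force"],"open",round(s["opening"],3),"grip",round(s["grasp_force"],1))
    print("shift units",d, "dist mm %.1f"%(np.linalg.norm(d)*50), "" if yaw is None else "turn %.4f"%(-((yaw-y+180)%360-180)/360))
E
python3 - <<'E'
from h import *
print("scene cap",ray("scene",(221.6,224.0),.083),"sock",ray("scene",(331.6,177.1),.04))
print(proj("scene",[[.432,.372,.083],[.4934,-.1511,.04]]))
print("bigs",ray("top",(179,196),.11),ray("top",(140,204),.11))
print("drum top scene", ray("scene",(250,142),.15),ray("scene",(250,142),.2),ray("top",(265,173),.2))
to((.432,.372,.22),18.1)
print(bot.read_state()["tcp_rot"].T@np.array([.16,.42,0])/.05)
E
```

```text
scene cap [0.4281 0.376  0.083 ] sock [ 0.4894 -0.1472  0.04  ]
[[221.9866 222.9337]
 [331.5132 176.4144]]
bigs [0.5369 0.3912 0.11  ] [0.5106 0.5068 0.11  ]
drum top scene [0.7277 0.0396 0.15  ] [0.6295 0.1156 0.2   ] [0.5997 0.1388 0.2   ]
t 0.1 pos [ 0.2592 -0.568   0.2217] yaw 24.51 F [-0.2062  1.3123  0.1468] open 0.999 grip 0.0
shift units [ 10.9454 -15.6716   0.067 ] dist mm 955.8 turn 0.0178
[ 6.3967 -6.3153  0.0143]
```

>>> apply_moves(plan="0.58 -0.57 -0.08 0 0 0; 0.58 -0.57 -0.08 0 0 0; 0.58 -0.57 -0.08 0 0 0; 0.58 -0.57 -0.08 0 0 0; 0.58 -0.57 -0.08 0 0 0; 0.58 -0.57 -0.08 0 0 0; 0.58 -0.57 -0.08 0 0 0; 0.58 -0.57 -0.08 0 0 0; 0.58 -0.57 -0.08 0 0 0; 0.58 -0.57 -0.08 0 0 0", gripper=1)

```text
time_s: 0.93
position: [0.405, -0.187, 0.2626]
tcp_rot: [[0.91, 0.414, -0.0], [0.414, -0.91, 0.0], [-0.0, -0.0, -1.0]]
force: [1.1, -0.8, -0.2]
opening: 1.001
grasp_force: 0.0
```

>>> apply_moves(plan="0.36 -0.71 0 0 0 0; 0.36 -0.71 0 0 0 0; 0.36 -0.71 0 0 0 0; 0.36 -0.71 0 0 0 0; 0.36 -0.71 0 0 0 0; 0.36 -0.71 0 0 0 0; 0.36 -0.71 0 0 0 0; 0.36 -0.71 0 0 0 0; 0.36 -0.71 0 0 0 0; 0.36 -0.71 0 0 0 0")

```text
time_s: 1.77
position: [0.4208, 0.2107, 0.2624]
tcp_rot: [[0.91, 0.415, -0.0], [0.415, -0.91, -0.0], [-0.0, 0.0, -1.0]]
force: [0.9, -1.4, 0.1]
opening: 1.002
grasp_force: 0.0
```

```bash
python3 - <<'E'
from h import *
to((.431,.373,.14),18.1)
E
```

```text
t 1.77 pos [0.4208 0.2107 0.2624] yaw 24.53 F [ 0.8577 -1.3589  0.081 ] open 1.002 grip 0.0
shift units [ 1.5355 -2.869   2.447 ] dist mm 203.6 turn 0.0179
```

>>> apply_moves(plan="0.26 -0.48 0.3 0 0 0; 0.26 -0.48 0.4 0 0 0; 0.26 -0.48 0.4 0 0 0; 0.26 -0.48 0.4 0 0 0; 0.26 -0.48 0.4 0 0 0; 0.24 -0.47 0.4 0 0 0; 0 0 0.15 0 0 0.0179; 0 0 0 0 0 0; 0 0 0 0 0 0")

```text
time_s: 2.52
position: [0.4312, 0.3709, 0.1392]
tcp_rot: [[0.95, 0.313, -0.002], [0.313, -0.95, -0.001], [-0.003, 0.001, -1.0]]
force: [-0.4, -0.7, 0.5]
opening: 0.997
grasp_force: 0.0
```

```bash
python3 - <<'E'
from h import *
to((.431,.373,.039),18.1)
im=capture("top")[:,:,::-1]; im2=capture("scene")[:,:,::-1]
f=lambda im,x,y,w,h,k:cv2.resize(im[y:y+h,x:x+w],None,fx=k,fy=k,interpolation=cv2.INTER_CUBIC)
cv2.imwrite("pics/c3.png",np.hstack([f(im,155,190,65,70,6),f(im2,190,180,65,70,6)]))
s=bot.read_state(); p=s["position"]; print(proj("top",[p]),proj("scene",[p]))
E
```

```text
t 2.52 pos [0.4312 0.3709 0.1392] yaw 18.25 F [-0.3524 -0.7238  0.4642] open 0.997 grip 0.0
shift units [ 0.0153 -0.0423  2.004 ] dist mm 100.2 turn 0.0004
[[183.15   231.4322]] [[221.4291 205.0611]]
```

View pics/c3.png

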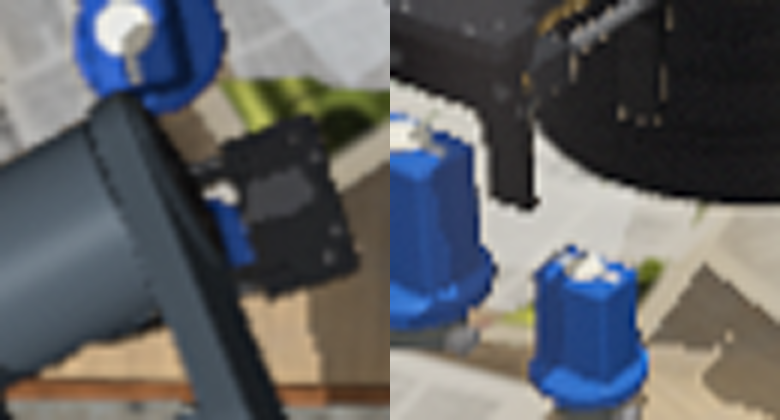

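The scene view shows the fingertips at about (210.8,214) and (231.7,199.6), straddling the small cartridge. The midpoint fits the predicted TCP to within 2 px, and the big cartridge is clear. Next I descend and grip.

>>> apply_moves(plan="0.015 -0.04 0.4 0 0 0; 0 0 0.4 0 0 0; 0 0 0.4 0 0 0; 0 0 0.4 0 0 0; 0 0 0.3 0 0 0; 0 0 0.1 0 0 0; 0 0 0 0 0 0; 0 0 0 0 0 0")

```text
time_s: 3.28
position: [0.4329, 0.3733, 0.0411]
tcp_rot: [[0.951, 0.31, 0.001], [0.31, -0.951, 0.001], [0.002, -0.0, -1.0]]
force: [1.1, -0.3, 1.1]
opening: 1.0
grasp_force: 0.0
```

>>> apply_moves(plan="0 0 0 0 0 0; 0 0 0 0 0 0; 0 0 0 0 0 0; 0 0 0 0 0 0; 0 0 0 0 0 0; 0 0 0 0 0 0; 0 0 0 0 0 0; 0 0 0 0 0 0; 0 0 0 0 0 0; 0 0 0 0 0 0", gripper=-1)

```text
time_s: 4.12
position: [0.432, 0.3732, 0.04]
tcp_rot: [[0.951, 0.31, -0.0], [0.31, -0.951, -0.0], [-0.0, 0.0, -1.0]]
force: [-0.0, 0.1, 1.0]
opening: 0.347
grasp_force: 30.0
```

```bash
python3 - <<'E'
from h import *
to((.431,.373,.28),18.1)
E
```

```text
t 4.12 pos [0.432  0.3732 0.04  ] yaw 18.08 F [-0.0334  0.0646  0.9737] open 0.347 grip 30.0
shift units [-0.0219 -0.001  -4.7998] dist mm 240.0 turn -0.0001
```

>>> apply_moves(plan="0 0 -0.4 0 0 0; 0 0 -0.8 0 0 0; 0 0 -0.8 0 0 0; 0 0 -0.8 0 0 0; 0 0 -0.8 0 0 0; 0 0 -0.8 0 0 0; 0 0 -0.4 0 0 0")

```text
time_s: 4.7
position: [0.4336, 0.3744, 0.2853]
tcp_rot: [[0.951, 0.31, 0.007], [0.31, -0.951, 0.004], [0.008, -0.002, -1.0]]
force: [1.2, 0.4, -1.3]
opening: 0.343
grasp_force: 30.0
```

>>> apply_moves(plan="-0.26 0.75 0 0 0 0; -0.26 0.75 0 0 0 0; -0.26 0.75 0 0 0 0; -0.26 0.75 0 0 0 0; -0.26 0.75 0 0 0 0; -0.26 0.75 0 0 0 0; -0.26 0.75 0 0 0 0; -0.26 0.75 0 0 0 0; -0.26 0.75 0 0 0 0; -0.26 0.75 0 0 0 0")

```text
time_s: 5.53
position: [0.4238, -0.0251, 0.2799]
tcp_rot: [[0.951, 0.31, -0.0], [0.31, -0.951, 0.0], [-0.0, -0.0, -1.0]]
force: [1.6, -0.3, -1.6]
opening: 0.341
grasp_force: 30.0
```

>>> apply_moves(plan="0 0 0 0 0 0.019; 0 0 0 0 0 0.019; 0 0 0 0 0 0.0075; 0 0 0 0 0 0")

```text
time_s: 5.87
position: [0.4242, -0.0239, 0.2797]
tcp_rot: [[1.0, 0.027, -0.001], [0.027, -1.0, 0.0], [-0.001, -0.0, -1.0]]
force: [0.1, -0.2, -1.2]
opening: 0.34
grasp_force: 30.0
```

```bash
python3 - <<'E'
from h import *
to((.4925,-.150,.11),1.7)
E
```

```text
t 5.87 pos [ 0.4242 -0.0239  0.2797] yaw 1.56 F [ 0.1031 -0.187  -1.1544] open 0.34 grip 30.0
shift units [1.2994 2.5598 3.3925] dist mm 222.2 turn -0.0004
```

>>> apply_moves(plan="0.2 0.4 0.4 0 0 0; 0.22 0.43 0.5 0 0 0; 0.22 0.43 0.5 0 0 0; 0.22 0.43 0.5 0 0 0; 0.22 0.43 0.5 0 0 0; 0.22 0.44 0.5 0 0 0; 0 0 0.5 0 0 0; 0 0 0 0 0 0; 0 0 0 0 0 0; 0 0 0 0 0 0")

```text
time_s: 6.7
position: [0.4934, -0.1489, 0.1107]
tcp_rot: [[1.0, 0.031, -0.0], [0.031, -1.0, 0.0], [-0.0, -0.0, -1.0]]
force: [0.0, -0.3, -1.0]
opening: 0.342
grasp_force: 30.0
```

```bash
python3 - <<'E'
from h import *
to((.4925,-.150,.092),1.7)
im=capture("top")[:,:,::-1]; im2=capture("scene")[:,:,::-1]
f=lambda im,x,y,w,h,k:cv2.resize(im[y:y+h,x:x+w],None,fx=k,fy=k,interpolation=cv2.INTER_CUBIC)
cv2.imwrite("pics/c4.png",np.hstack([f(im,320,165,60,75,6),f(im2,305,145,50,56,8)[:450]]))
s=bot.read_state(); p=s["position"]; b=p-[0,0,.04]
print("underside",proj("scene",b),"flange",proj("scene",b+[0,0,.029]),"rim there",proj("scene",[b[0],b[1],.04]))
E
```

```text
t 6.7 pos [ 0.4934 -0.1489  0.1107] yaw 1.77 F [ 0.0348 -0.252  -1.0099] open 0.342 grip 30.0
shift units [-0.0185  0.0225  0.3747] dist mm 18.8 turn 0.0002Traceback (most recent call last):
  File "<stdin>", line 5, in <module>
    return _nx.concatenate(arrs, 1, dtype=dtype, casting=casting)
           ~~~~~~~~~~~~~~~^^^^^^^^^^^^^^^^^^^^^^^^^^^^^^^^^^^^^^^
ValueError: all the input array dimensions except for the concatenation axis must match exactly, but along dimension 0, the array at index 0 has size 450 and the array at index 1 has size 448
```

```bash
python3 - <<'E'
from h import *
im=capture("top")[:,:,::-1]; im2=capture("scene")[:,:,::-1]
f=lambda im,x,y,w,h,k:cv2.resize(im[y:y+h,x:x+w],None,fx=k,fy=k,interpolation=cv2.INTER_CUBIC)
cv2.imwrite("pics/c4.png",np.hstack([f(im,325,165,50,75,6),f(im2,305,143,50,56,9)[:450]]))
s=bot.read_state(); p=s["position"]; b=p-[0,0,.04]
print("underside",proj("scene",b),"flange",proj("scene",b+[0,0,.029]),"rim there",proj("scene",[b[0],b[1],.04]))
E
```

```text
underside [[331.6898 168.5915]] flange [[332.3162 161.237 ]] rim there [[331.0174 176.4816]]
```

View pics/c4.png

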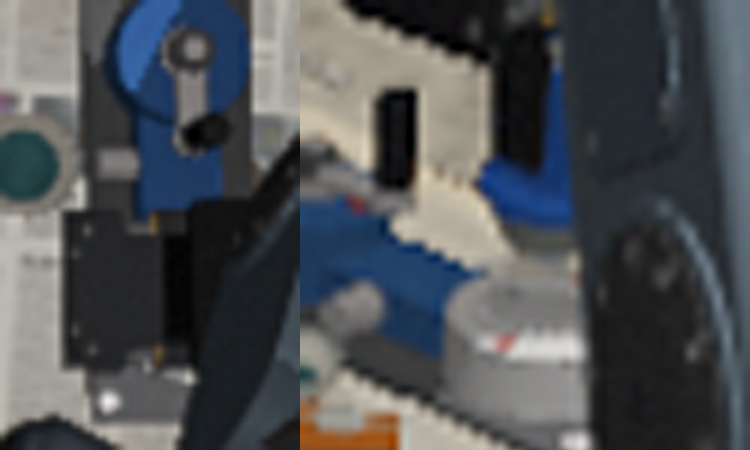

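The scene crop has the flange's left edge at (324.6, ~163) and the ring's left edge at (320.5, ~175). Sideways these agree with the prediction to under 1 mm. Next I lower gently with force checks.

>>> apply_moves(plan="0 0.032 0.2 0 0 0; 0 0 0.2 0 0 0; 0 0 0.15 0 0 0; 0 0 0 0 0 0; 0 0 0 0 0 0")

```text
time_s: 7.32
position: [0.4929, -0.1508, 0.0815]
tcp_rot: [[1.0, 0.029, -0.002], [0.029, -1.0, 0.001], [-0.002, -0.001, -1.0]]
force: [0.0, -0.8, -1.6]
opening: 0.348
grasp_force: 30.0
```

>>> apply_moves(plan="0 0 0.03 0 0 0; 0 0 0.03 0 0 0; 0 0 0.03 0 0 0; 0 0 0 0 0 0")

```text
time_s: 7.65
position: [0.4935, -0.1512, 0.0779]
tcp_rot: [[1.0, 0.029, -0.0], [0.029, -1.0, 0.0], [-0.0, -0.0, -1.0]]
force: [-0.4, -0.2, -1.0]
opening: 0.343
grasp_force: 30.0
```

>>> apply_moves(plan="0 0 0.03 0 0 0; 0 0 0.03 0 0 0; 0 0 0.03 0 0 0; 0 0 0 0 0 0")

```text
time_s: 7.98
position: [0.4934, -0.151, 0.0733]
tcp_rot: [[1.0, 0.029, -0.0], [0.029, -1.0, 0.0], [-0.0, -0.0, -1.0]]
force: [-0.4, 0.0, -1.2]
opening: 0.343
grasp_force: 30.0
```

>>> apply_moves(plan="0 0 0.03 0 0 0; 0 0 0.03 0 0 0; 0 0 0 0 0 0; 0 0 0 0 0 0")

```text
time_s: 8.32
position: [0.4937, -0.1512, 0.0709]
tcp_rot: [[1.0, 0.03, 0.0], [0.03, -1.0, -0.0], [0.0, 0.0, -1.0]]
force: [-0.5, 0.2, 2.7]
opening: 0.343
grasp_force: 30.0
```

>>> apply_moves(plan="0 0 0.04 0 0 0; 0 0 0.04 0 0 0; 0 0 0.04 0 0 0; 0 0 0.04 0 0 0; 0 0 0 0 0 0; 0 0 0 0 0 0")

```text
time_s: 8.82
position: [0.4937, -0.1512, 0.0631]
tcp_rot: [[1.0, 0.03, 0.0], [0.03, -1.0, -0.0], [0.0, 0.0, -1.0]]
force: [-1.8, 0.8, 8.3]
opening: 0.344
grasp_force: 30.0
```

>>> apply_moves(plan="0 0 0.02 0 0 0; 0 0 0.015 0 0 0; 0 0 0 0 0 0; 0 0 0 0 0 0")

```text
time_s: 9.15
position: [0.4937, -0.1512, 0.0616]
tcp_rot: [[1.0, 0.029, 0.001], [0.029, -1.0, -0.0], [0.001, 0.0, -1.0]]
force: [-1.8, 1.1, 9.6]
opening: 0.345
grasp_force: 30.0
```

>>> apply_moves(plan="0 0 0 0 0 0.015; 0 0 0 0 0 0.015; 0 0 0 0 0 0.015; 0 0 0 0 0 0.015; 0 0 0 0 0 0; 0 0 0 0 0 0")

```text
time_s: 9.65
position: [0.4946, -0.1519, 0.0618]
tcp_rot: [[0.94, -0.341, 0.003], [-0.341, -0.94, -0.002], [0.003, 0.001, -1.0]]
force: [-0.4, -0.6, 10.2]
opening: 0.345
grasp_force: 30.0
```

>>> apply_moves(plan="0 0 0 0 0 0.018; 0 0 0 0 0 0.018; 0 0 0 0 0 0.018; 0 0 0 0 0 0.018; 0 0 0 0 0 0.018; 0 0 0 0 0 0.018; 0 0 0 0 0 0.018; 0 0 0 0 0 0.018; 0 0 0 0 0 0; 0 0 0 0 0 0")

```text
time_s: 10.48
position: [0.4939, -0.152, 0.0618]
tcp_rot: [[0.313, -0.95, 0.001], [-0.95, -0.313, -0.002], [0.002, -0.001, -1.0]]
force: [-2.0, -0.4, 10.3]
opening: 0.342
grasp_force: 30.0
```

```bash
python3 - <<'E'
from h import *
to((.4934,-.151,.0615),-74)
s=bot.read_state(); print(s["moment"],s["joint_positions"])
E
```

```text
t 10.48 pos [ 0.4939 -0.152   0.0618] yaw -71.74 F [-2.0317 -0.4039 10.2545] open 0.342 grip 30.0
shift units [-0.0214  0.0036  0.0051] dist mm 1.1 turn 0.0063
[-0.08    0.5299 -0.0324] [-29.4754  36.7153 105.0663  -0.08    38.1178 132.3241]
```

>>> apply_moves(plan="0 0 0 0 0 0.008; 0 0 0 0 0 0.004; 0 0 0 0 0 0; 0 0 0 0 0 0")

```text
time_s: 10.82
position: [0.4929, -0.1519, 0.0617]
tcp_rot: [[0.243, -0.97, -0.001], [-0.97, -0.243, -0.002], [0.001, 0.001, -1.0]]
force: [-3.9, -1.7, 10.8]
opening: 0.342
grasp_force: 30.0
```

```bash
python3 - <<'E'
from h import *
to((.4934,-.151,.0615),-74)
s=bot.read_state(); print(s["moment"])
E
```

```text
t 10.82 pos [ 0.4929 -0.1519  0.0617] yaw -75.95 F [-3.9243 -1.7337 10.8423] open 0.342 grip 30.0
shift units [-0.0151 -0.0146  0.004 ] dist mm 1.1 turn -0.0054
[-0.2563  0.8766  0.1841]
```

>>> apply_moves(plan="0 0 0 0 0 -0.006; 0 0 0 0 0 0; 0 0 -0.03 0 0 0; 0 0 -0.03 0 0 0; 0 0 -0.03 0 0 0; 0 0 -0.03 0 0 0; 0 0 -0.02 0 0 0; 0 0 0 0 0 0; 0 0 0 0 0 0")

```text
time_s: 11.57
position: [0.4932, -0.1518, 0.068]
tcp_rot: [[0.278, -0.961, -0.001], [-0.961, -0.278, -0.001], [0.001, 0.001, -1.0]]
force: [-2.9, -3.7, 7.2]
opening: 0.343
grasp_force: 30.0
```

```bash
python3 - <<'E'
from h import *
to((.4934,-.151,.0615),-74)
s=bot.read_state(); print(s["moment"])
E
```

```text
t 11.57 pos [ 0.4932 -0.1518  0.068 ] yaw -73.86 F [-2.9478 -3.6837  7.1829] open 0.343 grip 30.0
shift units [-0.0138 -0.0089  0.13  ] dist mm 6.6 turn 0.0004
[-0.5361  0.7132  0.0535]
```

>>> apply_moves(plan="0 0 -0.02 0 0 0; 0 0 -0.02 0 0 0; 0 0 0 0 0 0; 0 0 0 0 0 0")

```text
time_s: 11.9
position: [0.4932, -0.1518, 0.0686]
tcp_rot: [[0.278, -0.961, -0.001], [-0.961, -0.278, -0.001], [0.0, 0.001, -1.0]]
force: [-2.8, -5.0, -5.7]
opening: 0.343
grasp_force: 30.0
```

>>> apply_moves(plan="0 0 0.02 0 0 0; 0 0 0 0 0 0; 0 0 0 0 0 0")

```text
time_s: 12.15
position: [0.4932, -0.1517, 0.0685]
tcp_rot: [[0.278, -0.961, -0.001], [-0.961, -0.278, -0.001], [0.001, 0.001, -1.0]]
force: [-3.2, -4.4, 1.3]
opening: 0.343
grasp_force: 30.0
```

>>> apply_moves(plan="0 0 0 0 0 0; 0 0 0 0 0 0; 0 0 0 0 0 0; 0 0 0 0 0 0; 0 0 0 0 0 0; 0 0 0 0 0 0; 0 0 0 0 0 0; 0 0 0 0 0 0", gripper=1)

```text
time_s: 12.82
position: [0.4936, -0.1511, 0.0688]
tcp_rot: [[0.277, -0.961, 0.0], [-0.961, -0.277, 0.0], [-0.0, -0.0, -1.0]]
force: [0.4, 0.0, 0.2]
opening: 0.864
grasp_force: 0.0
```

>>> apply_moves(plan="0 0 -0.3 0 0 0; 0 0 -0.6 0 0 0; 0 0 -0.6 0 0 0; 0 0 -0.6 0 0 0; 0 0 -0.5 0 0 0; 0 0 -0.2 0 0 0; 0 0 0 0 0 0")

```text
time_s: 13.4
position: [0.4951, -0.1519, 0.2112]
tcp_rot: [[0.277, -0.961, 0.005], [-0.961, -0.277, -0.003], [0.004, -0.004, -1.0]]
force: [-0.2, -0.2, -0.7]
opening: 1.005
grasp_force: 0.0
```

>>> apply_moves(plan="0.76 0.22 0 0 0 0; 0.76 0.22 0 0 0 0; 0.76 0.22 0 0 0 0; 0.76 0.22 0 0 0 0; 0.76 0.22 0 0 0 0; 0.76 0.22 0 0 0 0; 0 0 0 0 0 -0.019; 0 0 0 0 0 -0.019; 0 0 0 0 0 -0.019; 0 0 0 0 0 -0.019")

```text
time_s: 14.23
position: [0.4921, -0.388, 0.2056]
tcp_rot: [[0.691, -0.723, -0.003], [-0.723, -0.691, 0.004], [-0.005, -0.0, -1.0]]
force: [0.2, 0.1, -0.4]
opening: 0.998
grasp_force: 0.0
```

>>> apply_moves(plan="0 0 0 0 0 -0.019; 0 0 0 0 0 -0.019; 0 0 0 0 0 -0.019; 0 0 0 0 0 -0.019; 0 0 0 0 0 -0.019; 0 0 0 0 0 -0.019; 0 0 0 0 0 -0.016; 0 0 0 0 0 0")

```text
time_s: 14.9
position: [0.4924, -0.3875, 0.206]
tcp_rot: [[1.0, 0.006, -0.003], [0.006, -1.0, 0.004], [-0.003, -0.004, -1.0]]
force: [0.7, -0.4, 0.2]
opening: 1.002
grasp_force: 0.0
```

```bash
python3 - <<'E'
from h import *
to((.5784,-.149,.16),0)
im=capture("top")[:,:,::-1]; im2=capture("scene")[:,:,::-1]
f=lambda im,x,y,w,h,k:cv2.resize(im[y:y+h,x:x+w],None,fx=k,fy=k,interpolation=cv2.INTER_CUBIC)
cv2.imwrite("pics/c5.png",np.hstack([f(im,328,152,46,75,8),f(im2,305,143,50,75,8)]))
E
```

```text
t 14.9 pos [ 0.4924 -0.3875  0.206 ] yaw 0.34 F [ 0.7143 -0.3998  0.1682] open 1.002 grip 0.0
shift units [ 1.7519 -4.7564  0.9318] dist mm 257.7 turn 0.0009
```

View pics/c5.png

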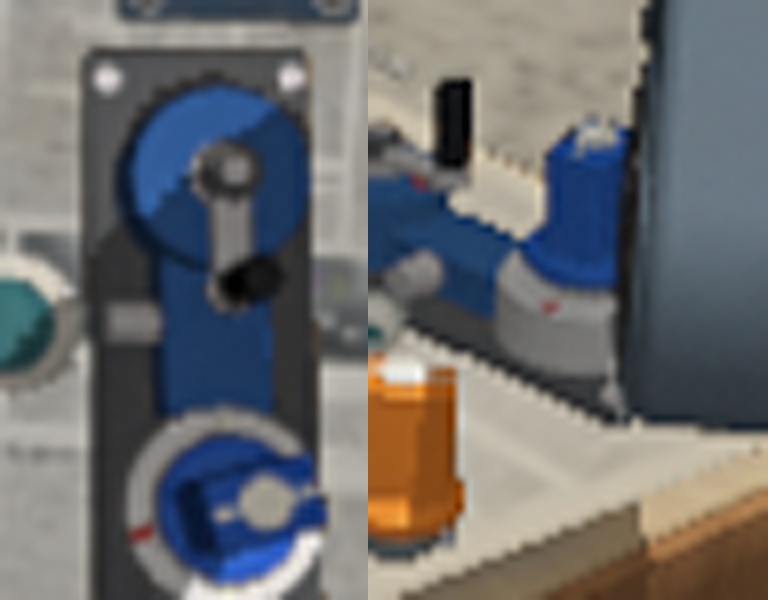

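Both views show the blue cartridge seated with its flange just above the ring and its stripe along the red mark. The knob centre is at scene px (315.3,157.9), and the knob top at top px (361,185.6).

```bash
python3 - <<'E'
from h import *
for y in (-.146,-.149,-.152): print(y,proj("scene",[.5784,y,.091]),proj("top",[.5784,y,.109]))
print(ray("scene",(315.3,157.9),.091),ray("top",(361.06,185.56),.109))
E
```

```text
-0.146 [[314.4906 156.5581]] [[359.3925 185.8882]]
-0.149 [[315.0607 156.3496]] [[360.3967 185.9091]]
-0.152 [[315.6296 156.1416]] [[361.4008 185.93  ]]
[ 0.5679 -0.1396  0.091 ] [ 0.5795 -0.151   0.109 ]
```

>>> apply_moves(plan="0.26 -0.68 0 0 0 0; 0.25 -0.68 0 0 0 0; 0.25 -0.68 0.1 0 0 0; 0.25 -0.68 0.1 0 0 0; 0.25 -0.68 0.1 0 0 0; 0.25 -0.68 0.1 0 0 0; 0.25 -0.67 0.1 0 0 0; 0 0 0 0 0 0; 0 0 0 0 0 0")

```text
time_s: 15.75
position: [0.5802, -0.1483, 0.1827]
tcp_rot: [[1.0, 0.007, -0.002], [0.007, -1.0, 0.001], [-0.002, -0.001, -1.0]]
force: [-0.9, -1.3, 0.0]
opening: 0.997
grasp_force: 0.0
```

```bash
python3 - <<'E'
from h import *
to((.579,-.1495,.075),0)
E
```

```text
t 15.75 pos [ 0.5802 -0.1483  0.1827] yaw 0.38 F [-0.9422 -1.3454  0.0112] open 0.997 grip 0.0
shift units [-0.019   0.0259  2.1539] dist mm 107.7 turn 0.0010
```

>>> apply_moves(plan="-0.01 0.025 0.3 0 0 0; 0 0 0.4 0 0 0; 0 0 0.4 0 0 0; 0 0 0.4 0 0 0; 0 0 0.4 0 0 0; 0 0 0.25 0 0 0; 0 0 0 0 0 0; 0 0 0 0 0 0")

```text
time_s: 16.42
position: [0.5791, -0.153, 0.0756]
tcp_rot: [[1.0, 0.002, -0.002], [0.002, -1.0, 0.0], [-0.002, -0.0, -1.0]]
force: [0.2, -0.5, -0.2]
opening: 1.0
grasp_force: 0.0
```

>>> apply_moves(plan="0 0 0 0 0 0; 0 0 0 0 0 0; 0 0 0 0 0 0; 0 0 0 0 0 0; 0 0 0 0 0 0; 0 0 0 0 0 0; 0 0 0 0 0 0; 0 0 0 0 0 0; 0 0 0 0 0 0; 0 0 0 0 0 0", gripper=-1)

```text
time_s: 17.25
position: [0.5798, -0.1518, 0.0763]
tcp_rot: [[1.0, 0.004, -0.0], [0.004, -1.0, 0.0], [-0.0, -0.0, -1.0]]
force: [0.8, 0.2, 0.7]
opening: 0.326
grasp_force: 0.0
```

```bash
python3 - <<'E'
from h import *
to((.579,-.1495,.075),0); print(bot.read_state()["moment"])
# circle steps: axis A; clockwise seen from above; start angle 180+yaw
E
```

```text
t 17.25 pos [ 0.5798 -0.1518  0.0763] yaw 0.25 F [0.7967 0.1624 0.7224] open 0.326 grip 0.0
shift units [-0.0156 -0.0465  0.0258] dist mm 2.8 turn 0.0007
[ 0.0421 -0.0147  0.012 ]
```

Still closing (opening 0.326, no force yet); wait a bit longer.

>>> apply_moves(plan="0 0 0 0 0 0; 0 0 0 0 0 0; 0 0 0 0 0 0; 0 0 0 0 0 0; 0 0 0 0 0 0")

```text
time_s: 17.67
position: [0.5795, -0.1506, 0.0762]
tcp_rot: [[1.0, 0.004, -0.001], [0.004, -1.0, 0.002], [-0.001, -0.002, -1.0]]
force: [0.5, 5.5, 2.5]
opening: 0.196
grasp_force: 30.0
```

```bash
python3 - <<'E'
from h import *
to((.579,-.1495,.075),0); print(bot.read_state()["moment"])
E
```

```text
t 17.67 pos [ 0.5795 -0.1506  0.0762] yaw 0.23 F [0.5188 5.4939 2.5394] open 0.196 grip 30.0
shift units [-0.0093 -0.0217  0.0242] dist mm 1.7 turn 0.0006
[ 0.9712 -0.0504  0.0275]
```

```bash
python3 - <<'E'
import numpy as np
th=np.radians(181.2-12*np.arange(31)); p=.9*np.c_[np.cos(th),-np.sin(th)]
d=np.diff(p,axis=0)
for i in range(0,30,10): print("; ".join("%.3f %.3f 0 0 0 0"%tuple(r) for r in d[i:i+10]))
E
```

```text
0.016 -0.187 0 0 0 0; 0.054 -0.180 0 0 0 0; 0.091 -0.165 0 0 0 0; 0.123 -0.142 0 0 0 0; 0.150 -0.114 0 0 0 0; 0.170 -0.080 0 0 0 0; 0.183 -0.043 0 0 0 0; 0.188 -0.004 0 0 0 0; 0.185 0.035 0 0 0 0; 0.173 0.073 0 0 0 0
0.155 0.107 0 0 0 0; 0.129 0.137 0 0 0 0; 0.097 0.161 0 0 0 0; 0.062 0.178 0 0 0 0; 0.024 0.187 0 0 0 0; -0.016 0.187 0 0 0 0; -0.054 0.180 0 0 0 0; -0.091 0.165 0 0 0 0; -0.123 0.142 0 0 0 0; -0.150 0.114 0 0 0 0
-0.170 0.080 0 0 0 0; -0.183 0.043 0 0 0 0; -0.188 0.004 0 0 0 0; -0.185 -0.035 0 0 0 0; -0.173 -0.073 0 0 0 0; -0.155 -0.107 0 0 0 0; -0.129 -0.137 0 0 0 0; -0.097 -0.161 0 0 0 0; -0.062 -0.178 0 0 0 0; -0.024 -0.187 0 0 0 0
```

>>> apply_moves(plan="0.02 -0.20 0 0 0 0; 0.05 -0.18 0 0 0 0; 0.09 -0.165 0 0 0 0; 0.12 -0.14 0 0 0 0; 0.15 -0.115 0 0 0 0; 0 0 0 0 0 0; 0 0 0 0 0 0")

```text
time_s: 18.25
position: [0.6022, -0.1101, 0.0763]
tcp_rot: [[1.0, 0.005, 0.001], [0.005, -1.0, 0.002], [0.001, -0.002, -1.0]]
force: [-0.5, 4.3, 1.4]
opening: 0.199
grasp_force: 30.0
```

```bash
python3 - <<'E'
from h import *
to((.6234,-.1488,.075),0); print(bot.read_state()["moment"])
E
```

```text
t 18.25 pos [ 0.6022 -0.1101  0.0763] yaw 0.28 F [-0.4648  4.2594  1.3646] open 0.199 grip 30.0
shift units [0.42   0.777  0.0244] dist mm 44.2 turn 0.0008
[ 0.7373  0.1245 -0.0272]
```

>>> apply_moves(plan="0.17 -0.09 0 0 0 0; 0.185 -0.045 0 0 0 0; 0.19 -0.005 0 0 0 0; 0.185 0.035 0 0 0 0; 0.175 0.075 0 0 0 0; 0.155 0.105 0 0 0 0; 0.13 0.135 0 0 0 0; 0 0 0 0 0 0; 0 0 0 0 0 0")

```text
time_s: 19.0
position: [0.6619, -0.1238, 0.0763]
tcp_rot: [[1.0, 0.003, 0.002], [0.004, -1.0, -0.002], [0.002, 0.002, -1.0]]
force: [-0.9, -1.9, 0.1]
opening: 0.197
grasp_force: 30.0
```

```bash
python3 - <<'E'
from h import *
to((.6234,-.1488,.075),0); print(bot.read_state()["moment"])
E
```

```text
t 19.0 pos [ 0.6619 -0.1238  0.0763] yaw 0.20 F [-0.931  -1.9293  0.136 ] open 0.197 grip 30.0
shift units [-0.7717  0.4973  0.0244] dist mm 45.9 turn 0.0006
[-0.3822  0.2747 -0.075 ]
```

>>> apply_moves(plan="0.10 0.16 0 0 0 0; 0.06 0.18 0 0 0 0; 0.02 0.185 0 0 0 0; -0.015 0.185 0 0 0 0; -0.055 0.18 0 0 0 0; -0.09 0.165 0 0 0 0; -0.125 0.14 0 0 0 0; -0.15 0.115 0 0 0 0; 0 0 0 0 0 0; 0 0 0 0 0 0")

```text
time_s: 19.83
position: [0.6472, -0.188, 0.0762]
tcp_rot: [[1.0, 0.003, -0.001], [0.003, -1.0, 0.001], [-0.001, -0.001, -1.0]]
force: [-2.4, 3.3, 1.1]
opening: 0.194
grasp_force: 30.0
```

```bash
python3 - <<'E'
from h import *
to((.6234,-.1488,.075),0); print(bot.read_state()["moment"])
E
```

```text
t 19.83 pos [ 0.6472 -0.188   0.0762] yaw 0.19 F [-2.35    3.2677  1.0518] open 0.194 grip 30.0
shift units [-0.473  -0.7863  0.0252] dist mm 45.9 turn 0.0005
[ 0.6104  0.6492 -0.0176]
```

>>> apply_moves(plan="-0.175 0.08 0 0 0 0; -0.185 0.04 0 0 0 0; -0.19 0.005 0 0 0 0; -0.185 -0.035 0 0 0 0; -0.175 -0.075 0 0 0 0; -0.155 -0.105 0 0 0 0; -0.13 -0.135 0 0 0 0; -0.095 -0.16 0 0 0 0; -0.06 -0.18 0 0 0 0; -0.025 -0.185 0 0 0 0")

```text
time_s: 20.67
position: [0.5794, -0.1506, 0.0764]
tcp_rot: [[1.0, 0.005, 0.001], [0.005, -1.0, -0.002], [0.001, 0.002, -1.0]]
force: [4.2, -2.2, -5.9]
opening: 0.2
grasp_force: 30.0
```

```bash
python3 - <<'E'
from h import *
to((.6234,-.1488,.075),0); print(bot.read_state()["moment"])
E
```

```text
t 20.67 pos [ 0.5794 -0.1506  0.0764] yaw 0.27 F [ 4.2398 -2.2111 -5.9327] open 0.2 grip 30.0
shift units [ 0.8798 -0.0329  0.0286] dist mm 44.0 turn 0.0007
[-0.3979 -0.7205  0.0371]
```

One turn is done and the hand is back at the start point. Now the second turn.

>>> apply_moves(plan="0.015 -0.185 0 0 0 0; 0.055 -0.18 0 0 0 0; 0.09 -0.165 0 0 0 0; 0.125 -0.14 0 0 0 0; 0.15 -0.115 0 0 0 0; 0.17 -0.08 0 0 0 0; 0.185 -0.045 0 0 0 0; 0.19 -0.005 0 0 0 0; 0.185 0.035 0 0 0 0; 0.175 0.075 0 0 0 0")

```text
time_s: 21.5
position: [0.6447, -0.1086, 0.0762]
tcp_rot: [[1.0, 0.005, -0.006], [0.005, -1.0, 0.002], [-0.006, -0.002, -1.0]]
force: [-5.1, -3.2, 1.1]
opening: 0.199
grasp_force: 30.0
```

>>> apply_moves(plan="0.155 0.105 0 0 0 0; 0.13 0.135 0 0 0 0; 0.095 0.16 0 0 0 0; 0.06 0.18 0 0 0 0; 0.025 0.185 0 0 0 0; -0.015 0.185 0 0 0 0; -0.055 0.18 0 0 0 0; -0.09 0.165 0 0 0 0; -0.125 0.14 0 0 0 0; -0.15 0.115 0 0 0 0")

```text
time_s: 22.33
position: [0.6478, -0.1877, 0.0762]
tcp_rot: [[1.0, 0.003, 0.001], [0.003, -1.0, 0.001], [0.001, -0.001, -1.0]]
force: [-0.6, 5.7, -0.8]
opening: 0.201
grasp_force: 30.0
```

```bash
python3 - <<'E'
from h import *
to((.6234,-.1488,.075),0); print(bot.read_state()["moment"])
E
```

```text
t 22.33 pos [ 0.6478 -0.1877  0.0762] yaw 0.20 F [-0.566   5.7025 -0.7923] open 0.201 grip 30.0
shift units [-0.4845 -0.7798  0.0246] dist mm 45.9 turn 0.0005
[ 1.0435  0.1158 -0.0391]
```

>>> apply_moves(plan="-0.175 0.08 0 0 0 0; -0.185 0.04 0 0 0 0; -0.19 0.005 0 0 0 0; -0.185 -0.035 0 0 0 0; -0.175 -0.075 0 0 0 0; -0.155 -0.105 0 0 0 0; -0.13 -0.135 0 0 0 0; -0.095 -0.16 0 0 0 0; -0.06 -0.18 0 0 0 0; -0.025 -0.185 0 0 0 0")

```text
time_s: 23.17
position: [0.5795, -0.1511, 0.0764]
tcp_rot: [[1.0, 0.004, 0.002], [0.004, -1.0, -0.003], [0.002, 0.003, -1.0]]
force: [4.5, -2.4, -6.4]
opening: 0.2
grasp_force: 30.0
```

>>> apply_moves(plan="0 0 0 0 0 0; 0 0 0 0 0 0; 0 0 0 0 0 0; 0 0 0 0 0 0; 0 0 0 0 0 0; 0 0 0 0 0 0")

```text
time_s: 23.67
position: [0.5794, -0.1503, 0.0764]
tcp_rot: [[1.0, 0.004, 0.001], [0.004, -1.0, -0.0], [0.001, 0.0, -1.0]]
force: [3.5, 1.8, -5.4]
opening: 0.201
grasp_force: 30.0
```

>>> apply_moves(plan="0 0 0 0 0 0; 0 0 0 0 0 0; 0 0 0 0 0 0; 0 0 0 0 0 0; 0 0 0 0 0 0; 0 0 0 0 0 0; 0 0 0 0 0 0; 0 0 0 0 0 0", gripper=0.3)

```text
time_s: 24.33
position: [0.579, -0.1502, 0.0763]
tcp_rot: [[1.0, 0.004, -0.0], [0.004, -1.0, -0.0], [-0.0, 0.0, -1.0]]
force: [1.0, -0.7, -0.3]
opening: 0.633
grasp_force: 0.0
```

Lift off, move aside and check.

>>> apply_moves(plan="0 0 -0.3 0 0 0; 0 0 -0.5 0 0 0; 0 0 -0.6 0 0 0; 0 0 -0.6 0 0 0; 0 0 -0.6 0 0 0; 0 0.7 0 0 0 0; -0.2 0.7 0 0 0 0; -0.2 0.7 0 0 0 0; -0.2 0.7 0 0 0 0; -0.2 0.7 0 0 0 0")

```text
time_s: 25.17
position: [0.5391, -0.3265, 0.2064]
tcp_rot: [[1.0, 0.005, -0.0], [0.005, -1.0, -0.0], [-0.0, 0.0, -1.0]]
force: [0.9, 0.5, 0.3]
opening: 0.654
grasp_force: 0.0
```

>>> apply_moves(plan="-0.2 0.7 0 0 0 0; -0.2 0.7 0 0 0 0; 0 0 0 0 0 0; 0 0 0 0 0 0; 0 0 0 0 0 0")

```text
time_s: 25.58
position: [0.5197, -0.3947, 0.2059]
tcp_rot: [[1.0, 0.004, -0.001], [0.004, -1.0, 0.002], [-0.001, -0.002, -1.0]]
force: [0.1, 0.1, 0.3]
opening: 0.649
grasp_force: 0.0
```

```bash
python3 - <<'E'
from h import *
im=capture("top")[:,:,::-1]; im2=capture("scene")[:,:,::-1]
f=lambda im,x,y,w,h,k:cv2.resize(im[y:y+h,x:x+w],None,fx=k,fy=k,interpolation=cv2.INTER_CUBIC)
cv2.imwrite("pics/c6.png",np.hstack([f(im,280,150,95,100,4),f(im2,280,143,75,80,5)]))
o=cv2.imread("pics/top0.png")
for n,(x,y,w,h) in {"orange":(284,225,22,22),"jar":(166,150,22,22),"dish":(318,182,22,20)}.items():
    print(n,cv2.absdiff(o[y:y+h,x:x+w],im[y:y+h,x:x+w].copy()).mean())
E
```

```text
orange 12.544077134986226
jar 4.598484848484849
dish 13.289393939393939
```

View pics/c6.png

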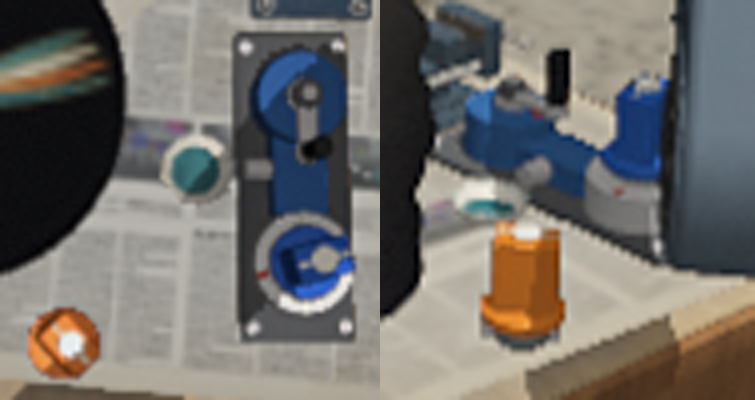

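The pictures show the cartridge locked and the crank arm pointing at the socket. The orange cartridge (296,235.5) and dish (328.6,192.4) stand where they were at the start, and the arm never came near the jar. Handing in.

```bash
python3 -c "
from rig import bot; print(bot.hand_in())"
```

```text
the job is handed in; nothing more can be done
None
```

I locked the blue cartridge in the socket, cranked two full turns clockwise back to the socket, and handed the job in at about 26 s. No verdict came back; the last pictures show the orange cartridge and dish where they started, and the arm never went near the jar.

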